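# Walk the die block round to the fence

### The arm

A 7-joint arm with a two-finger parallel gripper is mounted at the origin on a cart in front of the work surface, level with it; the furniture and walls round the work are solid. World frame = base frame: x ahead of the robot, y to its left, z up, the work surface at z = 0. Lengths are in m, angles in rad, forces in N, time in s.
With the tool pointing down it reaches from about 0.4 to 0.875 m from the base axis. Payload 6.5 kg.
Tool frame: the origin (TCP) lies midway between the tips of the shut fingers; the grasp point (between the pads) lies r.pinch_z behind it (r.pinch_z is the distance from the TCP to the grasp point, in m); z points along the fingers, y is the direction in which the jaws open and shut (so a half turn about z gives the same grasp; the last joint's range is limited). The gripper opens to 88 mm and grips with 3 to 60 N. Pads are 18 mm wide; open, the fingers measure 123 mm over their backs; the gripper's body (75 mm by 187 mm) begins 45 mm behind the grasp point.
Start: joints at [1.125, 0.536, -0.004, 1.538, 0.003, 1.067, -0.071], TCP at [0.241, -0.604, 0.239] pointing down, gripper open.
Joint ranges: [-2.7, 2.7], [-0.37, 2.16], [-1.27, 1.26], [0.24, 2.4], [-1.31, 4.45], [0.19, 1.91], [-2.76, 2.76]. Speed limits (rad/s): [2.39, 2.39, 3.14, 3.14, 3.14, 3.14, 3.14].

### API

Orientations are given as a rotation vector (axis times angle).
In Python, from workcell import r gives the robot as it stands.
- The arm moves only by the tool carry_out, never from a script. Its argument "plan" is a list of rows, each an object of numbers: "jaw": the closure in counts, from 0 (fully open) to 255 (shut); "dx", "dy", "dz": the shift along the world's x, y, z in cm; "ax", "ay", "az": the turn, a rotation vector about the world's x, y, z in degrees. A call has 1 to 20 rows; each row shifts and turns the commanded pose from where the row before left it; what a row does not reach is not made up. A row lasts 1/10 s, in which the tool goes at most 50 mm and 8.59 degrees, less where a joint would pass 70% of its speed; a pose out of reach is approached as far as the arm can. A call is refused whole if a number of a shift passes 5 or a number of a turn 8.59, either way. A call with a gripper value outside its range is refused whole. The fingers move at their own pace and stop on an object; "newtons" is the grip in N (left out, the last holds). Time passes only in rows, so rows that do not move let the fingers close. It gives the time, the measured TCP pose, the force and the opening at its end, in the units of the state.
- r.get_obs(): the state, without advancing time (a new reading comes with each control period).
- r.get_image(name): name is "scene" or "side" or "wrist"; returns the picture (400x640x3 uint8, blue, green, red); there is no depth.
- r.get_calibration(name): a dict with "fx", "fy", "cx", "cy" (pixels), "R" (3x3) and "t" (3): a world point X has camera coordinates R X + t; the wrist camera has in their place "mount" (4x4, takes a point from camera to tool coordinates, whose origin is the TCP and whose axes are the flange's). Camera axes: x right, y down, z forward; pixel columns grow to the right and rows downward; lengths in m; the calibration is good to about 2 mm. A picture is of the moment at which its call begins: read the wrist's pose just before it. get_calibration takes no time and is no camera call.
- r.close_job(): hands the job in, once; it reports no verdict.
Trained networks look in the newest picture that a camera, given by its name, has taken for a name from the list of things; names that differ only in an ending like _2 or _b are one class to them, and where a whole thing is asked for, a point or a joint stands for the part that bears it (a point fixed in the world has none). Each returns a list of dicts, best first, with "p" (0 to 1); they miss things now and then, are a little off and sometimes report something else, mostly with a low value. They report only what shows in the picture. A call takes as long as a camera call. They do not tell look-alikes from the thing itself.
- r.search_frame(camera, query): "centre" ([column, row] in pixels, amid what is visible of it).
- r.tip_of(camera, query): "centre" ([column, row] in pixels: a listed point, or the origin of a listed thing).
The state is a dict: "time": time; "joint_positions": joint angles; "dq": joint speeds; "tau": joint torques, N m; "eef_pos": TCP position; "ee_rot": TCP orientation; "ft_force": force on the tool from outside, world axes, zero at the start; "torque": the same for the moment, N m; "finger_gap": finger opening in m.
Only numpy, scipy, OpenCV 4.12 (cv2) and the standard library are available. Lean on these libraries where they do the work, as an engineer would, in place of code of your own. Each camera call takes 0.05 s, during which the arm holds its last target.

### The job

Walk the heavy die block round with the fingertips, pushing at one corner and another as needed, until it is roughly square with the steel fence while still clear of it, so that no corner digs into the fence; then push it up until either of its two notched long faces lies flush along the front of the fence and nothing overhangs the fence's ends. Only push it: do not lift or tip it, and leave the solenoid, the tape roll, the coil and the bracket where they stand.

Things in the scene. Friction and masses are not known exactly. Their poses are not given: they have to be found in the camera images.
- fence: Fixed steel fence: upright bar 240 mm long (its y), 34 mm high, 14 mm thick, foot and bolts behind it. Origin: on the bench, at the middle of the lower edge of its flat front face. x points into the bar, so the front face is the plane x = 0 and the work lies at negative x. The block starts with its origin at x = -135 to -165 mm and is flush when its origin is at x = -46 mm.
- die_block: Dark steel block, 92 mm (its x) by 120 mm (its y), 40 mm high, flat on the bench; 0.7 to 1.0 kg, centre of mass in the middle; friction about 0.6, it stops when the push stops. Origin: centre of its underside. Its two long faces (x = -46 and +46 mm) are alike, each with an upright notch 16 mm wide, 8 mm deep at its middle. Starts 40 to 90 degrees out of line with the fence, either way.
- parts_tray: Blue two-part tray of small parts fixed to the bench at the far right of the work, 110 by 170 mm, 42 mm high. Origin: centre of its underside; the 170 mm side is its y. Keep clear of it, and of the fixed bench vice at the near left of the work, which fills the bench nearer than x = 0.40 m (world) and left of y = 0.13 m, 150 mm high.
- solenoid_mid (a point): Bystander: solenoid standing on its disc to the right of the work, 70 mm across, 103 mm high; point 50 mm above the bench on its axis.
- tape_mid (a point): Bystander: yellow tape roll lying flat beyond the far end of the fence, 64 mm across, 18 mm high; point at its centre.
- coil_mid (a point): Bystander: wound orange coil with white flanges, about 41x44 mm, 53 mm high; point at its centre.
- bracket_mid (a point): Bystander: brass Z bracket, 72x44 mm, 17 mm high, behind the fence; point at its centre.
Mind the look-alikes: they are no part of the job. Of the things shaped like the die_block, the steel one is meant.

How it is judged:
On the way:
1. the block is turned to within 15 degrees of square with the fence while clear of it (angle between the y axis of die_block and the y axis of fence, either way round below 0.262 rad and contact force between die_block and fence below 0.1 N), for 0.1 s.
At the end, for the whole second after the job is handed in: A long face of the block lies along the fence within 2 degrees (0.035 rad) and its middle within 4 mm of the fence's front, the block's ends within the fence's length (2 mm allowed), the block flat on the bench and at rest (angle between the y axis of die_block and the y axis of fence, either way round below 0.035 rad and x of die_block in the frame of fence between -0.05 and -0.043 m and y of die_block in the frame of fence between -0.062 and 0.062 m and height (world z) of die_block below 0.004 m and angle between die_block's own z axis and vertical below 0.04 rad and linear speed of die_block below 0.01 m/s); the robot touches nothing.
It fails at once if the block is lifted or tipped (height (world z) of die_block above 0.008 m or angle between die_block's own z axis and vertical above 0.12 rad).
It fails at once if the block touches the fence while more than 17 degrees (0.3 rad) out of square (contact force between die_block and fence above 0.5 N and angle between the y axis of die_block and the y axis of fence, either way round above 0.3 rad).
It fails at once if the solenoid, tape roll, coil or bracket is moved by more than 15 mm (distance of any of solenoid_mid, tape_mid, coil_mid, bracket_mid from where it was at the start of the episode above 0.015 m).
It also fails if it takes over 67 s, if anything falls off the work surface, if the arm or the gripper's body presses on something with over 40 N, if the wrist force passes 120 N, or if a joint passes its speed limit or range.

## Working session

There is one attempt and no reset: what is moved stays moved. The work goes in short steps, Python scripts to look and compute and a tool call to move; the robot and the scene stay as the last step left them, time stands still between calls to the robot, and variables do not carry over. Pictures are saved under pics/ and viewed, and the job is handed in when it is done.

Besides the shell and the picture viewer there is one more tool, called after ">>>" as name(argument=value, ...) on one line, values as JSON. carry_out: Moves the arm, as the interface text tells. Its arguments: {"type":"object","properties":{"plan":{"type":"array","items":{"type":"object","properties":{"jaw":{"type":"number"},"dx":{"type":"number"},"dy":{"type":"number"},"dz":{"type":"number"},"ax":{"type":"number"},"ay":{"type":"number"},"az":{"type":"number"}}}},"newtons":{"type":"number"}},"required":["plan"]}

```bash
ls; mkdir -p pics
python3 - <<'E'
from workcell import r
import cv2,numpy as np
np.set_printoptions(precision=4,suppress=True)
for n in ["scene","side"]:
    im=r.get_image(n); cv2.imwrite(f"pics/{n}0.png",im)
    c=r.get_calibration(n); print(n,c['fx'],c['cx'],c['cy'],'pos',-np.array(c['R']).T@np.array(c['t']))
    for q in ["fence","die_block","parts_tray","solenoid_mid","tape_mid","coil_mid","bracket_mid"]:
        print(q,[(np.round(d['centre']),round(d['p'],2)) for d in r.tip_of(n,q)])
o=r.get_obs();print(o['time'],o['eef_pos'],o['ee_rot'],r.pinch_z)
E
```

```text
pics
scene 474.05624050149777 323.86746877601405 200.06445577465135 pos [-0.0579  0.3326  0.9335]
fence [(array([261., 232.]), 0.93)]
die_block [(array([325., 218.]), 0.84), (array([393., 272.]), 0.78)]
parts_tray []
solenoid_mid [(array([453., 181.]), 0.72)]
tape_mid [(array([241., 174.]), 0.82)]
coil_mid [(array([403., 184.]), 0.76)]
bracket_mid [(array([225., 253.]), 0.57)]
side 405.5978389548457 314.24943797797005 197.89704589339 pos [ 0.3115 -0.864   0.6508]
fence [(array([307., 188.]), 0.89)]
die_block [(array([243., 245.]), 0.7), (array([310., 215.]), 0.67)]
parts_tray []
solenoid_mid [(array([316., 285.]), 0.66)]
tape_mid [(array([370., 182.]), 0.53)]
coil_mid [(array([327., 263.]), 0.62)]
bracket_mid [(array([293., 176.]), 0.51)]
0.8 [ 0.241  -0.6037  0.2387] [-3.0851 -0.5931  0.    ] 0.0187
```

View pics/scene0.png

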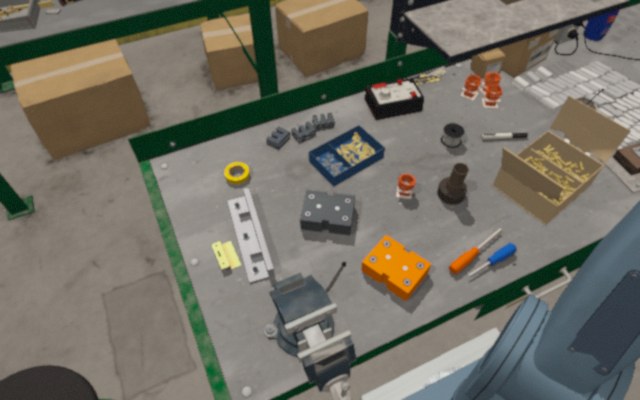

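View pics/side0.png

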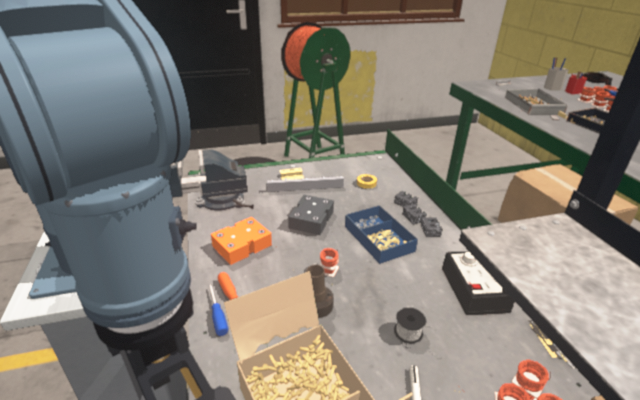

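Run:
```python
import cv2
im=cv2.imread("pics/scene0.png")
cv2.imwrite("pics/crop0.png",cv2.resize(im[150:310,190:450],None,fx=3,fy=3,interpolation=cv2.INTER_CUBIC)[:600,:800])
```

```text
(no output)
```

View pics/crop0.png

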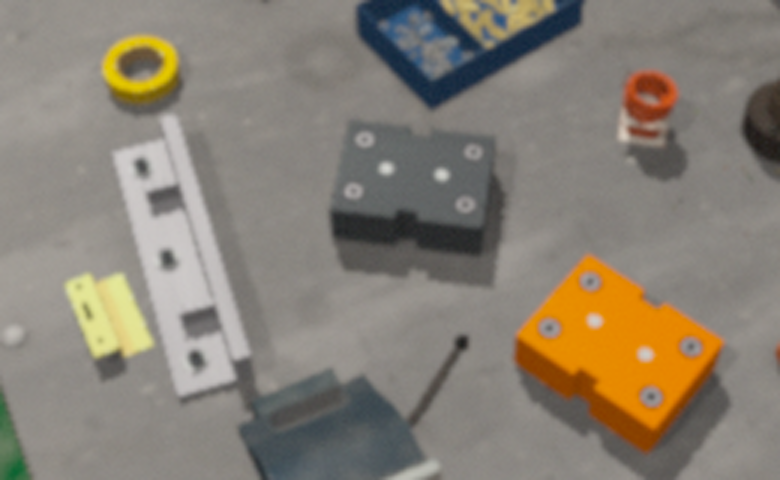

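The look-alike candidates are the dark steel block at (325,213) and the orange one at (396,266). I choose the dark one: the crop shows dark steel with notched near and far long faces in the image. Next I'll fit the poses.

```bash
cat > h.py <<'E'
from workcell import r
import cv2,numpy as np
from scipy.optimize import least_squares
np.set_printoptions(precision=4,suppress=True)
def cal(n):
    c=r.get_calibration(n); return c,np.array(c['R']),np.array(c['t'])
def proj(n,P):
    c,R,t=cal(n); q=np.atleast_2d(P)@R.T+t
    return np.c_[c['fx']*q[:,0]/q[:,2]+c['cx'],c['fy']*q[:,1]/q[:,2]+c['cy']]
def unproj(n,uv,z):
    c,R,t=cal(n); o=-R.T@t; d=R.T@np.array([(uv[0]-c['cx'])/c['fx'],(uv[1]-c['cy'])/c['fy'],1]); return o+d*(z-o[2])/d[2]
E
python3 - <<'E'
from h import *
f=lambda x,y:(190+x/3,150+y/3)
print('block top'); 
for p in [(350,120),(496,137),(485,215),(333,208)]: print(unproj('scene',f(*p),.04))
print('fence top front/back ends')
for p in [(176,115),(163,120),(249,355),(236,362)]: print(unproj('scene',f(*p),.034))
for q,z in [("solenoid_mid",.05),("tape_mid",.009),("coil_mid",.0265),("bracket_mid",.0085),("die_block",0),("fence",0)]:
    for n in("scene","side"):
        print(n,q,[unproj(n,d['centre'],z) for d in r.tip_of(n,q)])
im=cv2.imread("pics/side0.png")
cv2.imwrite("pics/scrop0.png",cv2.resize(im[160:270,200:400],None,fx=4,fy=4,interpolation=cv2.INTER_CUBIC))
E
```

```text
block top
[0.6202 0.0539 0.04  ]
[ 0.5531 -0.0445  0.04  ]
[ 0.4888 -0.0007  0.04  ]
[0.5458 0.1022 0.04  ]
fence top front/back ends
[0.6916 0.1783 0.034 ]
[0.6912 0.1897 0.034 ]
[0.4567 0.2085 0.034 ]
[0.4554 0.219  0.034 ]
scene solenoid_mid [array([ 0.4839, -0.2772,  0.05  ])]
side solenoid_mid [array([ 0.4845, -0.2671,  0.05  ])]
scene tape_mid [array([0.7653, 0.1768, 0.009 ])]
side tape_mid [array([0.7867, 0.1765, 0.009 ])]
scene coil_mid [array([ 0.544 , -0.1747,  0.0265])]
side coil_mid [array([ 0.5349, -0.1817,  0.0265])]
scene bracket_mid [array([0.5561, 0.2876, 0.0085])]
side bracket_mid [array([0.5569, 0.2783, 0.0085])]
scene die_block [array([0.5506, 0.0379, 0.    ]), array([ 0.3517, -0.0357,  0.    ])]
side die_block [array([ 0.3563, -0.032 ,  0.    ]), array([0.5548, 0.055 , 0.    ])]
scene fence [array([0.5792, 0.1937, 0.    ])]
side fence [array([0.5835, 0.2068, 0.    ])]
```

View pics/scrop0.png

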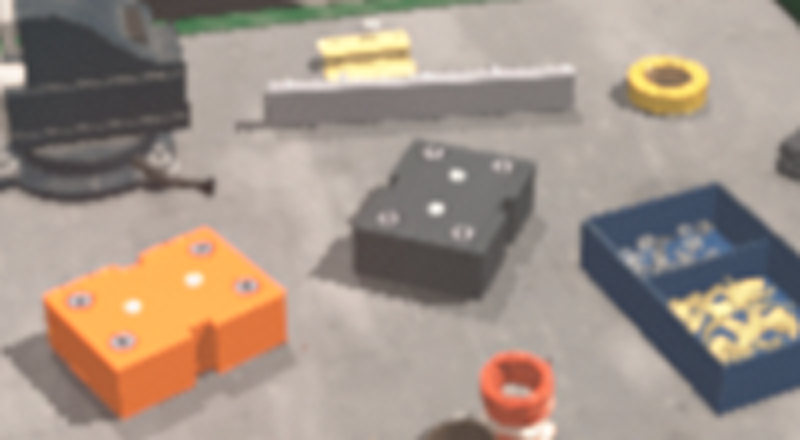

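Run:
```python
from h import *
f=lambda x,y:(190+x/3,150+y/3)
g=lambda x,y:(200+x/4,160+y/4)
def fit(loc,A,B,x0):
    loc=np.array(loc); 
    def W(p):
        c,s=np.cos(p[2]),np.sin(p[2]); return np.c_[p[0]+c*loc[:,0]-s*loc[:,1],p[1]+s*loc[:,0]+c*loc[:,1],loc[:,2]]
    def res(p,m=3):
        e=[]
        if m&1:e.append(proj('scene',W(p))-A)
        if m&2:e.append(proj('side',W(p))-B)
        return np.concatenate(e).ravel()
    for m in (1,2,3):
        s=least_squares(res,x0,args=(m,)); print(m,s.x,np.degrees(s.x[2]),np.abs(s.fun).max())
    return s.x
# block: long axis y: from (0.62,.054)->(.553,-.0445)
h=.04
A=[f(350,120),f(496,137),f(485,215),f(333,208)]
B=[g(537,160),g(488,243),g(355,226),g(417,140)]
# local: +y end = toward (.62,.054)?? y dir=(.067,.098)->~56deg ; theta=56-90=-34 ; x dir=(.83,-.56): corner (.62,.054)=+x+y
b=fit([(.046,.06,h),(.046,-.06,h),(-.046,-.06,h),(-.046,.06,h)],A,B,[.55,.03,-.6])
# fence: +y end near
A=[f(176,115),f(249,355),f(163,120),f(236,362)]
B=[g(575,72),g(265,92),g(573,65),g(268,80)]
F=fit([(0,-.12,.034),(0,.12,.034),(.014,-.12,.034),(.014,.12,.034)],A,B,[.575,.195,1.45])
c,s=np.cos(F[2]),np.sin(F[2]); d=b[:2]-F[:2]
print('block in fence',c*d[0]+s*d[1],-s*d[0]+c*d[1],np.degrees(b[2]-F[2]))
```

```text
1 [ 0.5524  0.0275 -0.5652] -32.38537660730483 2.679311336441174
2 [ 0.556   0.0332 -0.5763] -33.02014730687614 1.8728128554785144
3 [ 0.5537  0.0284 -0.5695] -32.629783368919945 3.0159887003388803
1 [0.5732 0.1919 1.4453] 82.8084975413925 1.1089311823988623
2 [0.5775 0.194  1.4428] 82.66726927987872 0.47120863965193394
3 [0.5749 0.1919 1.4444] 82.75832839394096 1.2036819611208216
block in fence -0.16480435844378455 0.00042977674357701223 -115.38811176286092
```

>>> carry_out(plan=[{"dz": 3, "jaw": 226}, {"dz": 2, "az": 6.3, "dx": 1.8, "dy": 2.8}, {"dx": 1.8, "dy": 2.8, "az": 6.3}, {"dx": 1.8, "dy": 2.8, "az": 6.3}, {"dx": 1.8, "dy": 2.8, "az": 6.3}, {"dx": 1.8, "dy": 2.8, "az": 6.3}, {"dx": 1.8, "dy": 2.8, "az": 6.3}, {"dx": 1.8, "dy": 2.8, "az": 6.3}, {"dx": 1.8, "dy": 2.8, "az": 6.3}, {"dx": 1.8, "dy": 2.8, "az": 6.3}, {"dx": 1.8, "dy": 2.8, "az": 6.3}, {"dx": 1.8, "dy": 2.8, "az": 6.3}, {"dx": 1.8, "dy": 2.8, "az": 6.3}, {"dx": 1.8, "dy": 2.8, "az": 6.3}, {"dx": 1.8, "dy": 2.8, "az": 6.3}, {"dx": 1.8, "dy": 2.8, "az": 6.3}, {"dx": 1.8, "dy": 2.8, "az": 6.3}, {"dx": 1.8, "dy": 2.8, "az": 6.3}, {"dx": 1.8, "dy": 2.8, "az": 6.3}, {"dx": 1.8, "dy": 2.8, "az": 6.3}])

```text
validation failed for argument at $.pl...
```

```bash
cat >> h.py <<'E'
from scipy.spatial.transform import Rotation as Rn
def st():
    o=r.get_obs(); R=Rn.from_rotvec(o['ee_rot']).as_matrix()
    print('t',o['time'],'pos',np.array(o['eef_pos']),'jaw',np.degrees(np.arctan2(R[1,1],R[0,1])),'zt',R[:,2],'F',np.array(o['ft_force']),'gap',o['finger_gap'],'q',np.array(o['joint_positions']))
    return o
E
python3 - <<'E'
from h import *
o=st()
cv2.imwrite("pics/w1.png",r.get_image('wrist'))
cv2.imwrite("pics/s1.png",r.get_image('scene'))
print(r.get_calibration('wrist')['mount'])
E
```

```text
t 1.4 pos [ 0.241  -0.6037  0.2387] jaw -68.23510024121464 zt [ 0. -0. -1.] F [ 0.5818  0.1383 -0.3062] gap 0.08819195888344723 q [ 1.1248  0.5364 -0.0044  1.5379  0.0026  1.0673 -0.0712]
[[-0.0001 -0.9474 -0.3202  0.0844]
 [ 1.     -0.0003  0.0004  0.0008]
 [-0.0005 -0.3202  0.9474 -0.1455]
 [ 0.      0.      0.      1.    ]]
```

View pics/w1.png

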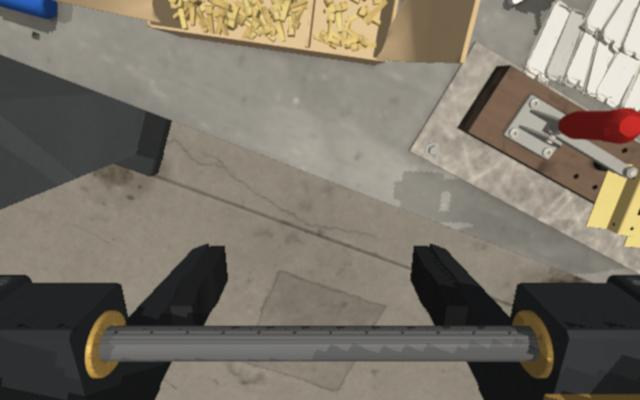

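View pics/s1.png

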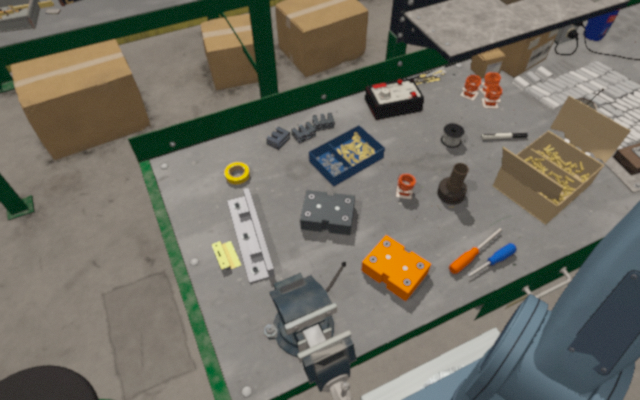

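The call was refused and the arm did not move. I'll retry with every field filled in, as a small test.

>>> carry_out(plan=[{"dx": 0, "dy": 0, "dz": 3, "ax": 0, "ay": 0, "az": 0, "jaw": 226}])

```text
time: 1.6
eef_pos: [0.24, -0.6013, 0.265]
ee_rot: [-3.077, -0.592, 0.003]
ft_force: [0.6, -0.1, -0.0]
finger_gap: 0.082
```

>>> carry_out(plan=[{"dx": 1.8, "dy": 2.8, "dz": 2, "ax": 0, "ay": 0, "az": 6.3, "jaw": 226}, {"dx": 1.8, "dy": 2.8, "dz": 0, "ax": 0, "ay": 0, "az": 6.3, "jaw": 226}, {"dx": 1.8, "dy": 2.8, "dz": 0, "ax": 0, "ay": 0, "az": 6.3, "jaw": 226}, {"dx": 1.8, "dy": 2.8, "dz": 0, "ax": 0, "ay": 0, "az": 6.3, "jaw": 226}, {"dx": 1.8, "dy": 2.8, "dz": 0, "ax": 0, "ay": 0, "az": 6.3, "jaw": 226}, {"dx": 1.8, "dy": 2.8, "dz": 0, "ax": 0, "ay": 0, "az": 6.3, "jaw": 226}, {"dx": 1.8, "dy": 2.8, "dz": 0, "ax": 0, "ay": 0, "az": 6.3, "jaw": 226}, {"dx": 1.8, "dy": 2.8, "dz": 0, "ax": 0, "ay": 0, "az": 6.3, "jaw": 226}, {"dx": 1.8, "dy": 2.8, "dz": 0, "ax": 0, "ay": 0, "az": 6.3, "jaw": 226}, {"dx": 1.8, "dy": 2.8, "dz": 0, "ax": 0, "ay": 0, "az": 6.3, "jaw": 226}, {"dx": 1.8, "dy": 2.8, "dz": 0, "ax": 0, "ay": 0, "az": 6.3, "jaw": 226}, {"dx": 1.8, "dy": 2.8, "dz": 0, "ax": 0, "ay": 0, "az": 6.3, "jaw": 226}, {"dx": 1.8, "dy": 2.8, "dz": 0, "ax": 0, "ay": 0, "az": 6.3, "jaw": 226}, {"dx": 1.8, "dy": 2.8, "dz": 0, "ax": 0, "ay": 0, "az": 6.3, "jaw": 226}, {"dx": 1.8, "dy": 2.8, "dz": 0, "ax": 0, "ay": 0, "az": 6.3, "jaw": 226}, {"dx": 1.8, "dy": 2.8, "dz": 0, "ax": 0, "ay": 0, "az": 6.3, "jaw": 226}, {"dx": 1.8, "dy": 2.8, "dz": 0, "ax": 0, "ay": 0, "az": 6.3, "jaw": 226}, {"dx": 1.8, "dy": 2.8, "dz": 0, "ax": 0, "ay": 0, "az": 6.3, "jaw": 226}, {"dx": 1.8, "dy": 2.8, "dz": 0, "ax": 0, "ay": 0, "az": 6.3, "jaw": 226}, {"dx": 1.8, "dy": 2.8, "dz": 0, "ax": 0, "ay": 0, "az": 6.3, "jaw": 226}])

```text
time: 3.6
eef_pos: [0.6016, -0.0428, 0.2888]
ee_rot: [0.866, 3.02, -0.0]
ft_force: [0.9, 0.7, 0.3]
finger_gap: 0.0102
```

Run:
```python
from h import *
o=st()
cv2.imwrite("pics/w1.png",r.get_image('wrist'))
```

```text
t 3.6 pos [ 0.6016 -0.0428  0.2888] jaw 57.99048394383317 zt [ 0.0003 -0.0003 -1.    ] F [0.9066 0.6807 0.3383] gap 0.01022895610190635 q [ 0.4573  0.4854 -0.6448  1.5854  0.3093  1.1746  0.7598]
```

View pics/w1.png

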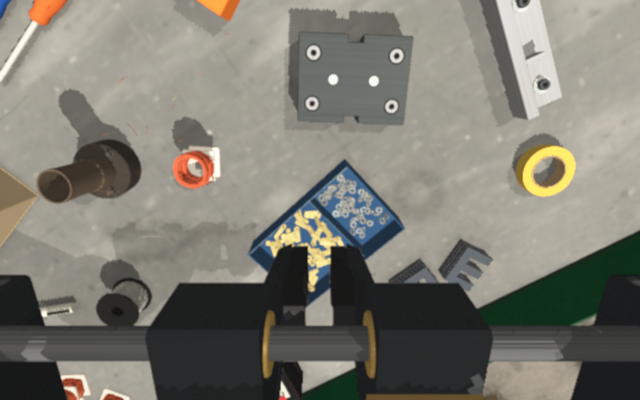

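The wrist picture shows the block top with corners at about (300,33), (412,37), (405,125) and (298,120), and the tray's top corner at (347,160). I'll measure from it.

```bash
cat >> h.py <<'E'
def wun(o,uv,z):
    c=r.get_calibration('wrist'); M=np.array(c['mount']); T=np.eye(4); T[:3,:3]=Rn.from_rotvec(o['ee_rot']).as_matrix(); T[:3,3]=o['eef_pos']; T=T@M
    d=T[:3,:3]@np.array([(uv[0]-c['cx'])/c['fx'],(uv[1]-c['cy'])/c['fy'],1]); p=T[:3,3]; return p+d*(z-p[2])/d[2]
E
python3 - <<'E'
from h import *
o=r.get_obs()
C=[wun(o,p,.04)[:2] for p in [(300,33),(412,37),(405,125),(298,120)]]
print(C,np.mean(C,0))
for i in range(4):
    d=C[i]-C[i-1]; print(np.linalg.norm(d),np.degrees(np.arctan2(d[1],d[0])))
for p in [(347,160),(403,228),(249,253)]: print('tray',wun(o,p,.042))
print('tape',wun(o,(546,170),.018),'coil',wun(o,(197,168),.053))
for p in [(526,118),(539,111),(483,0),(507,0)]: print('fence',wun(o,p,.034))
E
```

```text
[array([0.4858, 0.0143]), array([0.5498, 0.1121]), array([0.6272, 0.0648]), array([ 0.5598, -0.0352])] [0.5556 0.039 ]
0.08893718754238644 146.23936023824297
0.11683708736133762 56.8345359283928
0.09070849485586714 -31.38488252748164
0.12059186837366916 -123.98854852365167
tray [ 0.6276 -0.0109  0.042 ]
tray [0.7382 0.0055 0.042 ]
tray [ 0.6672 -0.1768  0.042 ]
tape [0.7732 0.193  0.018 ] coil [ 0.5445 -0.16    0.053 ]
fence [0.6933 0.1871 0.034 ]
fence [0.6936 0.2024 0.034 ]
fence [0.5567 0.1916 0.034 ]
fence [0.5695 0.2128 0.034 ]
```

Run:
```python
from h import *
o=st()
im=r.get_image('wrist')
o2=st()
cv2.imwrite("pics/w2.png",im)
cv2.imwrite("pics/w2c.png",cv2.resize(im[0:200,270:530],None,fx=3,fy=3,interpolation=cv2.INTER_CUBIC))
```

```text
t 3.65 pos [ 0.6036 -0.0361  0.289 ] jaw 58.67944345609479 zt [ 0.0024  0.0045 -1.    ] F [0.9121 4.8826 1.1847] gap 0.00986400992086405 q [ 0.4523  0.4885 -0.6511  1.5824  0.309   1.1737  0.7622]
t 3.7 pos [ 0.6024 -0.0383  0.2889] jaw 58.27125631786692 zt [ 0.0013  0.0037 -1.    ] F [ 0.568  -0.0789 -0.1349] gap 0.009925906158184129 q [ 0.4544  0.4867 -0.6488  1.5846  0.3078  1.1735  0.7591]
```

View pics/w2c.png

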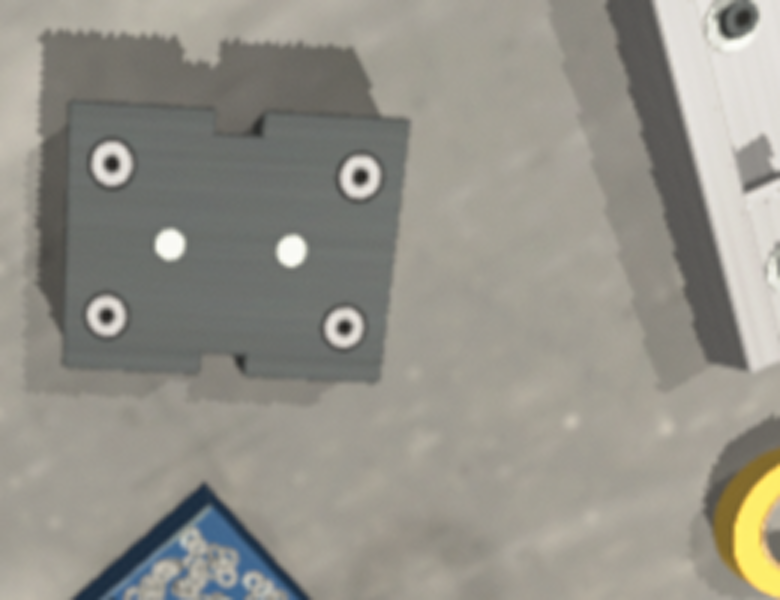

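```bash
cat >> h.py <<'E'
def wfit(o,px,loc,x0):
    c=r.get_calibration('wrist'); M=np.array(c['mount']); T=np.eye(4); T[:3,:3]=Rn.from_rotvec(o['ee_rot']).as_matrix(); T[:3,3]=o['eef_pos']; T=np.linalg.inv(T@M)
    loc=np.array(loc); px=np.array(px)
    def res(p):
        cc,s=np.cos(p[2]),np.sin(p[2]); W=np.c_[p[0]+cc*loc[:,0]-s*loc[:,1],p[1]+s*loc[:,0]+cc*loc[:,1],loc[:,2]]
        q=W@T[:3,:3].T+T[:3,3]; return (np.c_[c['fx']*q[:,0]/q[:,2]+c['cx'],c['fy']*q[:,1]/q[:,2]+c['cy']]-px).ravel()
    s=least_squares(res,x0); print('wfit',s.x,np.degrees(s.x[2]),'res',np.abs(s.fun).max()); return s.x
BL=[(-.046,-.06,.04),(-.046,.06,.04),(.046,.06,.04),(.046,-.06,.04)]
E
python3 - <<'E'
from h import *
rv=[0.,0,0]
# settled pose & new image, check shift
o=st(); im=r.get_image('wrist'); st()
cv2.imwrite("pics/w3c.png",cv2.resize(im[0:200,270:530],None,fx=3,fy=3,interpolation=cv2.INTER_CUBIC))
import cv2 as c
E
```

```text
t 3.7 pos [ 0.6024 -0.0383  0.2889] jaw 58.27125631786692 zt [ 0.0013  0.0037 -1.    ] F [ 0.568  -0.0789 -0.1349] gap 0.009925906158184129 q [ 0.4544  0.4867 -0.6488  1.5846  0.3078  1.1735  0.7591]
t 3.75 pos [ 0.6015 -0.0412  0.2886] jaw 57.95795902051604 zt [ 0.0002  0.0015 -1.    ] F [-0.8791 -0.4777 -0.4387] gap 0.010117239187711199 q [ 0.4566  0.4855 -0.646   1.586   0.308   1.1739  0.7578]
```

View pics/w3c.png

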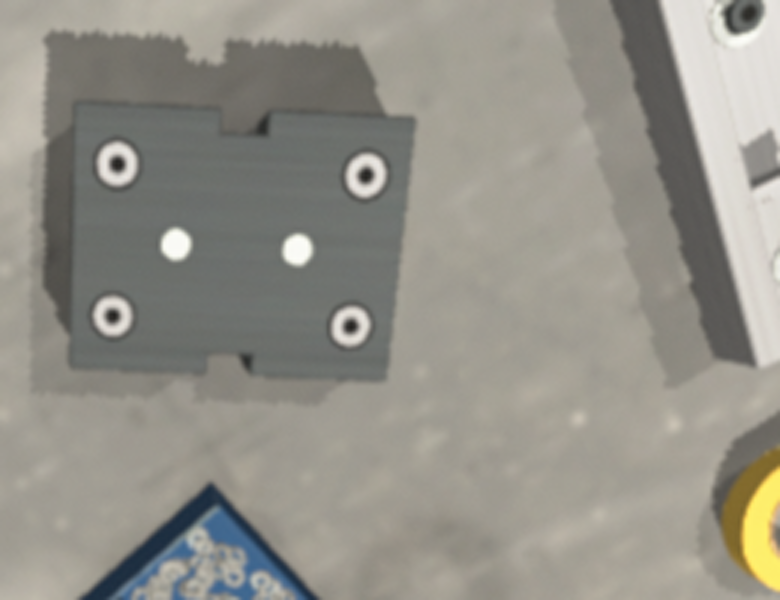

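Run:
```python
from h import *
from types import SimpleNamespace
o=r.get_obs()
k=lambda L:[(270+x/3,y/3) for x,y in L]
px=k([(76,102),(414,119),(385,380),(70,368)])
# image was at t=3.70; that pose:
def withpose(p,jaw,zt):
    z=np.array(zt); z/=np.linalg.norm(z); j=np.radians(jaw); y=np.array([np.cos(j),np.sin(j),0]); y-=y@z*z; y/=np.linalg.norm(y); x=np.cross(y,z)
    return dict(eef_pos=p,ee_rot=Rn.from_matrix(np.c_[x,y,z]).as_rotvec())
a=withpose([.6024,-.0383,.2889],58.271,[.0013,.0037,-1.])
wfit(a,px,BL,[.555,.03,-.56])
b=withpose([.6036,-.0361,.289],58.68,[.0024,.0045,-1.])
wfit(b,k([(70,102),(408,122),(380,381),(63,367)]),BL,[.555,.03,-.56])
for p in k([(755,365)]): print('fence end bottom?',wun(a,p,.034))
print('tray',wun(a,k([(211,485)])[0],.042))
c=r.get_calibration('wrist');print({q:c[q] for q in('fx','fy','cx','cy')})
```

```text
wfit [ 0.5538  0.0312 -0.5964] -34.168929562513355 res 1.1696740057721513
wfit [ 0.5539  0.0313 -0.5946] -34.06914927428688 res 1.264367893711892
fence end bottom? [0.6946 0.1781 0.034 ]
tray [ 0.6239 -0.021   0.042 ]
{'fx': 346.15881946523297, 'fy': 346.15881946523297, 'cx': 318.74760927585777, 'cy': 195.05177298723044}
```

The block is at about (0.554, 0.031), at -34°. I'll come down beside its tray-side long face, near the end corner.

>>> carry_out(plan=[{"dx": -1.4, "dy": 0.9, "dz": 0, "ax": 0, "ay": 0, "az": -1.9, "jaw": 226}, {"dx": 0, "dy": 0, "dz": -3, "ax": 0, "ay": 0, "az": 0, "jaw": 226}, {"dx": 0, "dy": 0, "dz": -4, "ax": 0, "ay": 0, "az": 0, "jaw": 226}, {"dx": 0, "dy": 0, "dz": -4, "ax": 0, "ay": 0, "az": 0, "jaw": 226}, {"dx": 0, "dy": 0, "dz": -4, "ax": 0, "ay": 0, "az": 0, "jaw": 226}, {"dx": 0, "dy": 0, "dz": -3, "ax": 0, "ay": 0, "az": 0, "jaw": 226}, {"dx": 0, "dy": 0, "dz": -2, "ax": 0, "ay": 0, "az": 0, "jaw": 226}, {"dx": 0, "dy": 0, "dz": 0, "ax": 0, "ay": 0, "az": 0, "jaw": 226}, {"dx": 0, "dy": 0, "dz": 0, "ax": 0, "ay": 0, "az": 0, "jaw": 226}, {"dx": 0, "dy": 0, "dz": 0, "ax": 0, "ay": 0, "az": 0, "jaw": 226}])

```text
time: 4.75
eef_pos: [0.588, -0.0353, 0.0903]
ee_rot: [0.923, 3.0, 0.0]
ft_force: [-1.0, 0.3, 0.3]
finger_gap: 0.0097
```

Run:
```python
from h import *
o=st()
cv2.imwrite("pics/w4.png",r.get_image('wrist'))
cv2.imwrite("pics/s4.png",cv2.resize(r.get_image('side')[130:330,200:450],None,fx=3,fy=3))
```

```text
t 4.75 pos [ 0.588  -0.0353  0.0903] jaw 55.790581225727934 zt [ 0.0024 -0.0005 -1.    ] F [-0.9538  0.2918  0.2773] gap 0.009730973271584658 q [ 0.3708  0.6934 -0.5339  1.7806  0.4737  0.7957  0.5742]
```

View pics/w4.png

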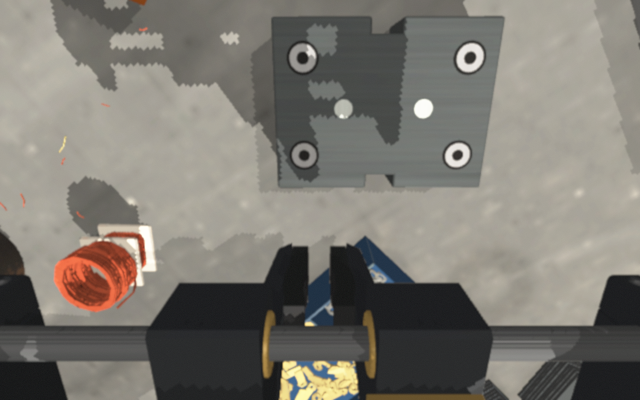

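View pics/s4.png

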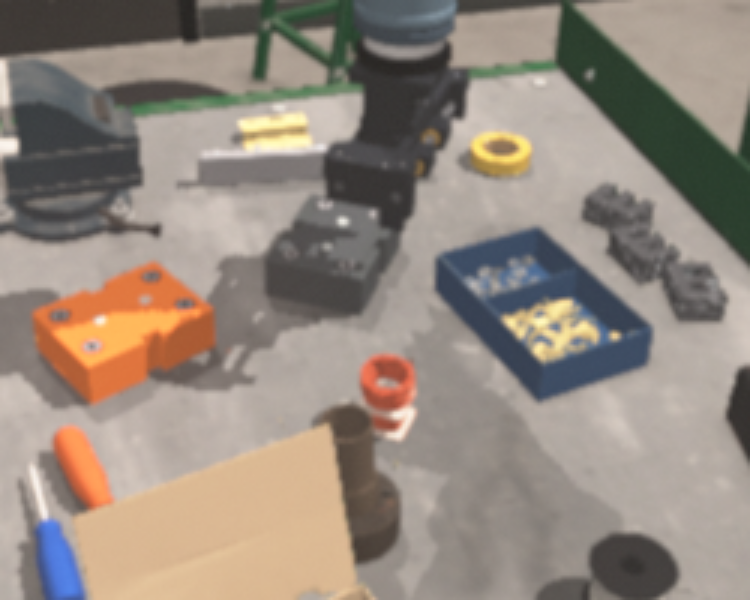

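Run:
```python
from h import *
o=r.get_obs()
p=proj('side',np.array(o['eef_pos']))[0]; print('tip in s4',(p-[200,130])*3, o['eef_pos'])
b=wfit(o,[(273,17),(504,17),(479,187),(275,187)],BL,[.555,.03,-.56])
c,s=np.cos(b[2]),np.sin(b[2]); d=np.array(o['eef_pos'])[:2]-b[:2]; print('tcp in block',c*d[0]+s*d[1],-s*d[0]+c*d[1])
print('tray',wun(o,(364,237),.042))
```

```text
tip in s4 [394.5572 220.7695] [ 0.5879 -0.035   0.0902]
wfit [ 0.5532  0.0313 -0.6002] -34.3885157642255 res 3.18910930627419
tcp in block 0.0660948126659311 -0.035063226786950175
tray [ 0.6125 -0.0177  0.042 ]
```

Run:
```python
from h import *
print(unproj('scene',(190+433/3,150+80/3),.042),unproj('scene',(190+433/3,150+105/3),.0))
im=cv2.imread('pics/scene0.png'); cv2.imwrite('pics/tr.png',cv2.resize(im[110:250,290:400],None,fx=5,fy=4,interpolation=cv2.INTER_CUBIC))
im=cv2.imread('pics/side0.png'); cv2.imwrite('pics/tr2.png',cv2.resize(im[180:280,280:430],None,fx=5,fy=5,interpolation=cv2.INTER_CUBIC))
```

```text
[ 0.6278 -0.0251  0.042 ] [ 0.6348 -0.0294  0.    ]
```

View pics/tr.png

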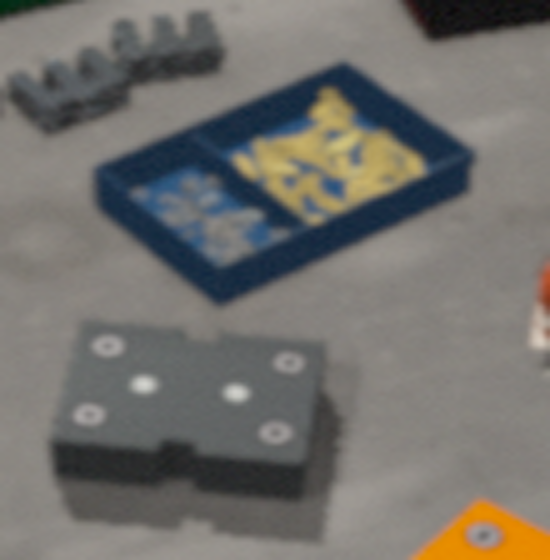

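View pics/tr2.png

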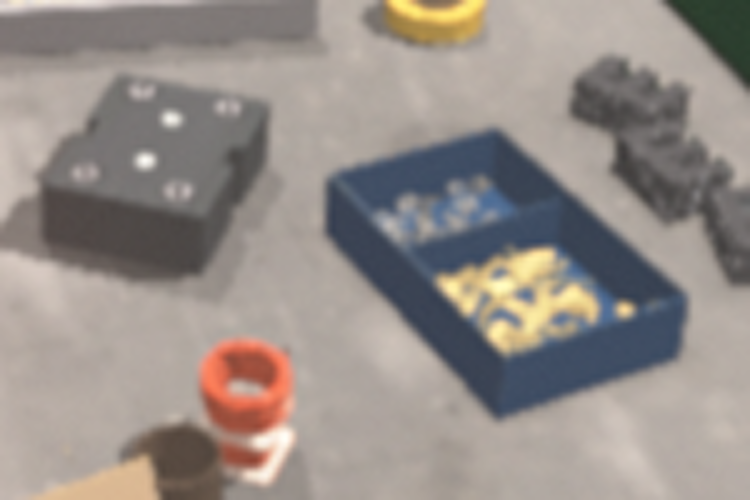

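Run:
```python
from h import *
print(unproj('side',(347,216),.042),unproj('side',(345.5,227),.0))
o=r.get_obs()
for q in [(364,237)]:
  for z in (0,.042): print(z,wun(o,q,z))
print(unproj('scene',(290+221/5,110+268/4),.042),unproj('scene',(290+221/5,110+302/4),.0))
im=r.get_image('wrist'); cv2.imwrite('pics/w5.png',cv2.resize(im[200:330,250:450],None,fx=4,fy=4,interpolation=cv2.INTER_CUBIC))
```

```text
[ 0.6336 -0.0319  0.042 ] [ 0.6345 -0.0236  0.    ]
0 [ 0.6326 -0.024   0.    ]
0.042 [ 0.6125 -0.0177  0.042 ]
[ 0.627  -0.0243  0.042 ] [ 0.6334 -0.0283  0.    ]
```

View pics/w5.png

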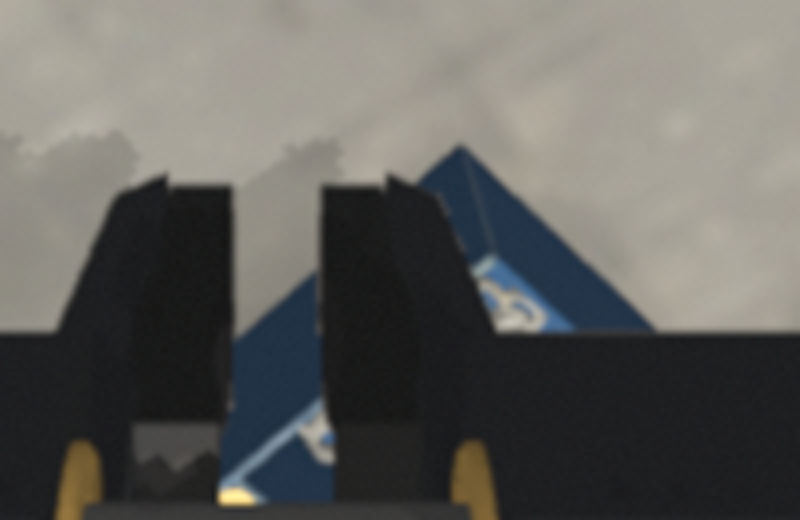

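```bash
cat >> h.py <<'E'
def arc(tcp,cor,step,n):
    v=np.array(tcp)-np.array(cor); a=np.radians(step); R=np.array([[np.cos(a),-np.sin(a)],[np.sin(a),np.cos(a)]])
    acc=np.zeros(2); 
    for i in range(n):
        w=R@v; tgt=(w)-(np.array(tcp)-np.array(cor)); d=np.round((tgt-acc)*100,2); acc+=d/100; v=w; print(i,d)
    print('end',np.array(tcp)+acc)
E
python3 - <<'E'
from h import *
p=np.array([.587,-.0347])+.006*np.array([-.827,.562]); print(p)
arc(p,[.5743,.0618],-1.7,19)
E
```

```text
[ 0.582  -0.0313]
0 [-0.28 -0.02]
1 [-0.27 -0.01]
2 [-0.28 -0.  ]
3 [-0.28  0.  ]
4 [-0.28  0.02]
5 [-0.27  0.02]
6 [-0.28  0.03]
7 [-0.27  0.04]
8 [-0.27  0.05]
9 [-0.28  0.05]
10 [-0.27  0.06]
11 [-0.26  0.07]
12 [-0.27  0.08]
13 [-0.26  0.09]
14 [-0.26  0.09]
15 [-0.26  0.11]
16 [-0.26  0.11]
17 [-0.25  0.11]
18 [-0.25  0.13]
end [ 0.531 -0.021]
```

>>> carry_out(plan=[{"dx": 0, "dy": 0, "dz": -3, "ax": 0, "ay": 0, "az": 0, "jaw": 226}, {"dx": 0, "dy": 0, "dz": -2.5, "ax": 0, "ay": 0, "az": 0, "jaw": 226}, {"dx": 0, "dy": 0, "dz": -2, "ax": 0, "ay": 0, "az": 0, "jaw": 226}, {"dx": -0.3, "dy": 0.2, "dz": 0, "ax": 0, "ay": 0, "az": 0, "jaw": 226}, {"dx": -0.2, "dy": 0.1, "dz": 0, "ax": 0, "ay": 0, "az": 0, "jaw": 226}])

```text
time: 5.4
eef_pos: [0.582, -0.0312, 0.0144]
ee_rot: [0.922, 3.003, 0.0]
ft_force: [1.0, -0.7, 0.8]
finger_gap: 0.01
```

>>> carry_out(plan=[{"dx": -0.28, "dy": -0.02, "dz": 0, "ax": 0, "ay": 0, "az": -1.7, "jaw": 226}, {"dx": -0.27, "dy": -0.01, "dz": 0, "ax": 0, "ay": 0, "az": -1.7, "jaw": 226}, {"dx": -0.28, "dy": 0, "dz": 0, "ax": 0, "ay": 0, "az": -1.7, "jaw": 226}, {"dx": -0.28, "dy": 0, "dz": 0, "ax": 0, "ay": 0, "az": -1.7, "jaw": 226}, {"dx": -0.28, "dy": 0.02, "dz": 0, "ax": 0, "ay": 0, "az": -1.7, "jaw": 226}, {"dx": -0.27, "dy": 0.02, "dz": 0, "ax": 0, "ay": 0, "az": -1.7, "jaw": 226}, {"dx": -0.28, "dy": 0.03, "dz": 0, "ax": 0, "ay": 0, "az": -1.7, "jaw": 226}, {"dx": -0.27, "dy": 0.04, "dz": 0, "ax": 0, "ay": 0, "az": -1.7, "jaw": 226}, {"dx": -0.27, "dy": 0.05, "dz": 0, "ax": 0, "ay": 0, "az": -1.7, "jaw": 226}, {"dx": -0.28, "dy": 0.05, "dz": 0, "ax": 0, "ay": 0, "az": -1.7, "jaw": 226}, {"dx": -0.27, "dy": 0.06, "dz": 0, "ax": 0, "ay": 0, "az": -1.7, "jaw": 226}, {"dx": -0.26, "dy": 0.07, "dz": 0, "ax": 0, "ay": 0, "az": -1.7, "jaw": 226}, {"dx": -0.27, "dy": 0.08, "dz": 0, "ax": 0, "ay": 0, "az": -1.7, "jaw": 226}])

```text
time: 6.7
eef_pos: [0.546, -0.0278, 0.0137]
ee_rot: [-1.484, -2.769, 0.0]
ft_force: [1.2, -3.5, 2.7]
finger_gap: 0.0102
```

Run:
```python
from h import *
st();im=r.get_image('wrist')
cv2.imwrite("pics/w6.png",im)
```

```text
t 6.7 pos [ 0.546  -0.0278  0.0137] jaw 33.61917638876611 zt [-0.0002 -0.0001 -1.    ] F [ 1.1639 -3.5117  2.6834] gap 0.01017993716732731 q [ 0.2483  0.7405 -0.3666  1.9085  0.4604  0.5759  0.1647]
```

View pics/w6.png

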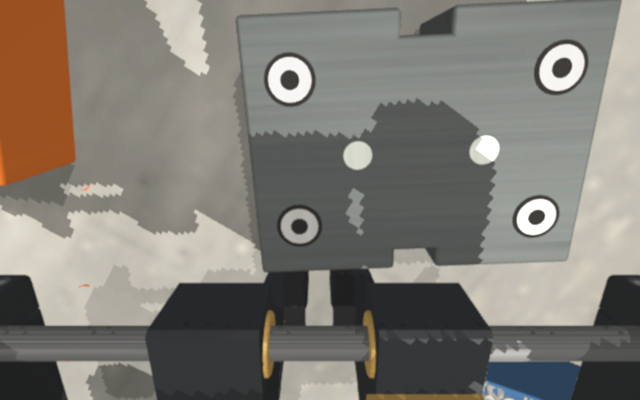

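Run:
```python
from h import *
o=r.get_obs()
b=wfit(o,[(237,17),(617,0),(568,259),(265,270)],BL,[.55,.04,-1.])
c,s=np.cos(b[2]),np.sin(b[2]); d=np.array(o['eef_pos'])[:2]-b[:2]; print('tcp in block',c*d[0]+s*d[1],-s*d[0]+c*d[1],'F th -97.25')
cor=b[:2]+.037*np.array([-s,c]); print(cor)
arc(o['eef_pos'][:2],cor,-2,20)
```

```text
wfit [ 0.5438  0.04   -0.9405] -53.8856099398799 res 7.6787915671286555
tcp in block 0.055511223043620425 -0.03842074121365869 F th -97.25
[0.5737 0.0618]
0 [-0.31  0.1 ]
1 [-0.31  0.12]
2 [-0.3   0.12]
3 [-0.3   0.14]
4 [-0.29  0.15]
5 [-0.28  0.15]
6 [-0.29  0.17]
7 [-0.27  0.17]
8 [-0.27  0.19]
9 [-0.26  0.19]
10 [-0.26  0.21]
11 [-0.25  0.21]
12 [-0.24  0.22]
13 [-0.23  0.23]
14 [-0.23  0.24]
15 [-0.21  0.24]
16 [-0.21  0.25]
17 [-0.2   0.26]
18 [-0.19  0.27]
19 [-0.18  0.27]
end [0.4947 0.0115]
```

>>> carry_out(plan=[{"dx": -0.31, "dy": 0.1, "dz": 0, "ax": 0, "ay": 0, "az": -2, "jaw": 226}, {"dx": -0.31, "dy": 0.12, "dz": 0, "ax": 0, "ay": 0, "az": -2, "jaw": 226}, {"dx": -0.3, "dy": 0.12, "dz": 0, "ax": 0, "ay": 0, "az": -2, "jaw": 226}, {"dx": -0.3, "dy": 0.14, "dz": 0, "ax": 0, "ay": 0, "az": -2, "jaw": 226}, {"dx": -0.29, "dy": 0.15, "dz": 0, "ax": 0, "ay": 0, "az": -2, "jaw": 226}, {"dx": -0.28, "dy": 0.15, "dz": 0, "ax": 0, "ay": 0, "az": -2, "jaw": 226}, {"dx": -0.29, "dy": 0.17, "dz": 0, "ax": 0, "ay": 0, "az": -2, "jaw": 226}, {"dx": -0.27, "dy": 0.17, "dz": 0, "ax": 0, "ay": 0, "az": -2, "jaw": 226}, {"dx": -0.27, "dy": 0.19, "dz": 0, "ax": 0, "ay": 0, "az": -2, "jaw": 226}, {"dx": -0.26, "dy": 0.19, "dz": 0, "ax": 0, "ay": 0, "az": -2, "jaw": 226}, {"dx": -0.26, "dy": 0.21, "dz": 0, "ax": 0, "ay": 0, "az": -2, "jaw": 226}, {"dx": -0.25, "dy": 0.21, "dz": 0, "ax": 0, "ay": 0, "az": -2, "jaw": 226}, {"dx": -0.24, "dy": 0.22, "dz": 0, "ax": 0, "ay": 0, "az": -2, "jaw": 226}, {"dx": -0.23, "dy": 0.23, "dz": 0, "ax": 0, "ay": 0, "az": -2, "jaw": 226}, {"dx": -0.23, "dy": 0.24, "dz": 0, "ax": 0, "ay": 0, "az": -2, "jaw": 226}, {"dx": -0.21, "dy": 0.24, "dz": 0, "ax": 0, "ay": 0, "az": -2, "jaw": 226}, {"dx": -0.21, "dy": 0.25, "dz": 0, "ax": 0, "ay": 0, "az": -2, "jaw": 226}, {"dx": -0.2, "dy": 0.26, "dz": 0, "ax": 0, "ay": 0, "az": -2, "jaw": 226}])

```text
time: 8.55
eef_pos: [0.4976, 0.0056, 0.0133]
ee_rot: [-2.266, -2.174, 0.004]
ft_force: [0.8, -4.5, 4.0]
finger_gap: 0.0098
```

Run:
```python
from h import *
st();im=r.get_image('wrist')
cv2.imwrite("pics/w7.png",im)
```

```text
t 8.55 pos [0.4976 0.0056 0.0133] jaw -2.368290597746335 zt [-0.0028 -0.0006 -1.    ] F [ 0.7824 -4.5139  3.9815] gap 0.009781833609684713 q [ 0.0569  0.6699 -0.1988  2.0389  0.28    0.461  -0.3935]
```

View pics/w7.png

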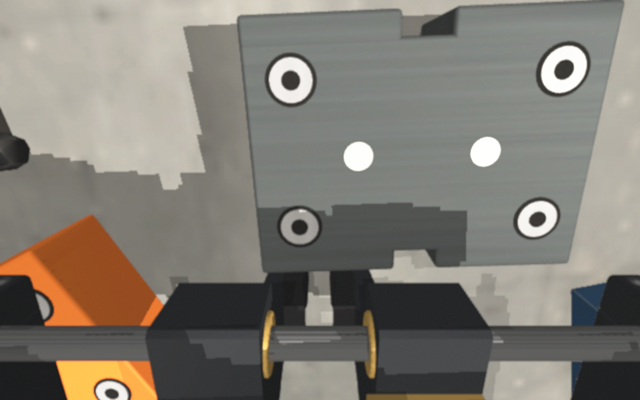

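The block has followed the gripper rigidly and is now within about 7° of square and well clear of the fence. I'll back off, open to a wide two-finger stance, and centre on the face.

>>> carry_out(plan=[{"dx": 0, "dy": -1, "dz": 0, "ax": 0, "ay": 0, "az": 0, "jaw": 226}, {"dx": 0, "dy": -1, "dz": 0, "ax": 0, "ay": 0, "az": -1, "jaw": 81}, {"dx": 1, "dy": 0, "dz": 0, "ax": 0, "ay": 0, "az": -2, "jaw": 81}, {"dx": 1.4, "dy": 0, "dz": 0, "ax": 0, "ay": 0, "az": -2, "jaw": 81}, {"dx": 1, "dy": 0, "dz": 0, "ax": 0, "ay": 0, "az": 0, "jaw": 81}, {"dx": 0, "dy": 0, "dz": 0, "ax": 0, "ay": 0, "az": 0, "jaw": 81}, {"dx": 0, "dy": 0, "dz": 0, "ax": 0, "ay": 0, "az": 0, "jaw": 81}, {"dx": 0, "dy": 0, "dz": 0, "ax": 0, "ay": 0, "az": 0, "jaw": 81}])

```text
time: 9.4
eef_pos: [0.5325, -0.0141, 0.0135]
ee_rot: [-2.356, -2.077, 0.001]
ft_force: [-0.8, -0.1, -0.5]
finger_gap: 0.06
```

Run:
```python
from h import *
st();im=r.get_image('wrist')
cv2.imwrite("pics/w8.png",im)
im=r.get_image('scene'); cv2.imwrite('pics/s8.png',cv2.resize(im[120:320,180:440],None,fx=3,fy=3,interpolation=cv2.INTER_CUBIC))
```

```text
t 9.4 pos [ 0.5325 -0.0141  0.0135] jaw -7.218592050938179 zt [-0.0011  0.     -1.    ] F [-0.7683 -0.0859 -0.4607] gap 0.059952504864572244 q [ 0.0882  0.7024 -0.1883  1.9522  0.25    0.5102 -0.4015]
```

View pics/w8.png

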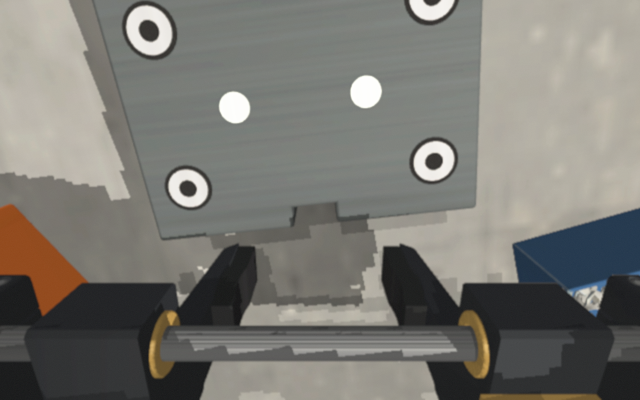

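View pics/s8.png

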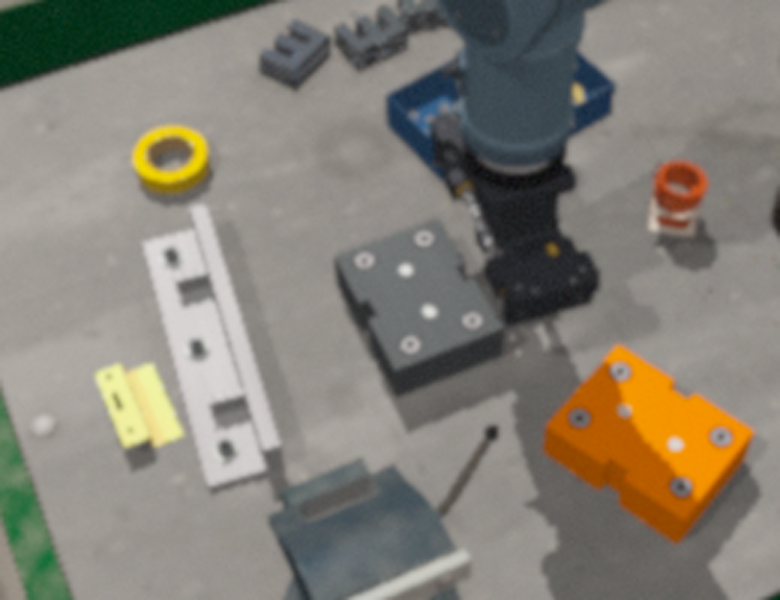

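Run:
```python
from h import *
a,b=(343.5,264),(252,206.7)
f=lambda X:np.r_[proj('scene',X)[0]-a,proj('side',X)[0]-b]
print(least_squares(f,[.45,.07,.05]).x, least_squares(f,[.45,.07,.05]).fun)
o=r.get_obs()
L=wun(o,(162,239),.04);R=wun(o,(475,207),.04);print(L,R,np.degrees(np.arctan2(*(R-L)[[1,0]])),np.linalg.norm(R-L))
```

```text
[0.3949 0.0691 0.0447] [-0.1123 -0.167  -0.2109  0.1409]
[0.4781 0.0183 0.04  ] [0.5957 0.0165 0.04  ] -0.8701330210266864 0.11762268312844022
```

>>> carry_out(plan=[{"dx": 0.13, "dy": 0.99, "dz": 0, "ax": 0, "ay": 0, "az": 0, "jaw": 81}, {"dx": 0.06, "dy": 0.5, "dz": 0, "ax": 0, "ay": 0, "az": 0, "jaw": 81}, {"dx": 0.06, "dy": 0.5, "dz": 0, "ax": 0, "ay": 0, "az": 0, "jaw": 81}, {"dx": 0.06, "dy": 0.5, "dz": 0, "ax": 0, "ay": 0, "az": 0, "jaw": 81}, {"dx": 0.06, "dy": 0.5, "dz": 0, "ax": 0, "ay": 0, "az": 0, "jaw": 81}, {"dx": 0.06, "dy": 0.5, "dz": 0, "ax": 0, "ay": 0, "az": 0, "jaw": 81}, {"dx": 0.07, "dy": 0.5, "dz": 0, "ax": 0, "ay": 0, "az": 0, "jaw": 81}, {"dx": 0.06, "dy": 0.5, "dz": 0, "ax": 0, "ay": 0, "az": 0, "jaw": 81}, {"dx": 0.06, "dy": 0.5, "dz": 0, "ax": 0, "ay": 0, "az": 0, "jaw": 81}, {"dx": 0.07, "dy": 0.5, "dz": 0, "ax": 0, "ay": 0, "az": 0, "jaw": 81}, {"dx": 0.06, "dy": 0.5, "dz": 0, "ax": 0, "ay": 0, "az": 0, "jaw": 81}, {"dx": 0.06, "dy": 0.5, "dz": 0, "ax": 0, "ay": 0, "az": 0, "jaw": 81}, {"dx": 0.07, "dy": 0.5, "dz": 0, "ax": 0, "ay": 0, "az": 0, "jaw": 81}, {"dx": 0.06, "dy": 0.5, "dz": 0, "ax": 0, "ay": 0, "az": 0, "jaw": 81}, {"dx": 0.06, "dy": 0.5, "dz": 0, "ax": 0, "ay": 0, "az": 0, "jaw": 81}, {"dx": 0, "dy": 0, "dz": 0, "ax": 0, "ay": 0, "az": 0, "jaw": 81}, {"dx": 0, "dy": 0, "dz": 0, "ax": 0, "ay": 0, "az": 0, "jaw": 81}])

```text
time: 11.2
eef_pos: [0.5439, 0.067, 0.0141]
ee_rot: [-2.356, -2.078, -0.003]
ft_force: [-1.0, 0.3, 0.1]
finger_gap: 0.0607
```

Run:
```python
from h import *
o=st();im=r.get_image('wrist')
print('xf',np.array([.126,.992])@(np.array(o['eef_pos'])[:2]-[.5749,.1919]))
cv2.imwrite("pics/w9.png",im)
im=r.get_image('scene'); cv2.imwrite('pics/s9.png',cv2.resize(im[160:320,200:400],None,fx=4,fy=4,interpolation=cv2.INTER_CUBIC)[:600])
```

```text
t 11.2 pos [0.5439 0.067  0.0141] jaw -7.1862209594031325 zt [ 0.0014  0.0014 -1.    ] F [-1.0371  0.3391  0.0842] gap 0.060743449518636736 q [-0.0655  0.7155 -0.1807  1.9154  0.2336  0.5291 -0.5303]
xf -0.12783540466995738
```

View pics/w9.png

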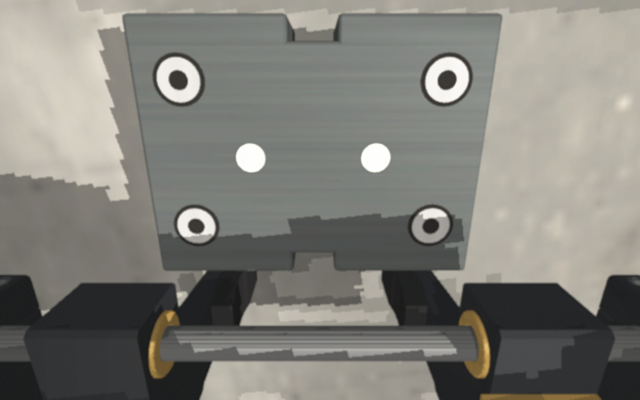

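View pics/s9.png

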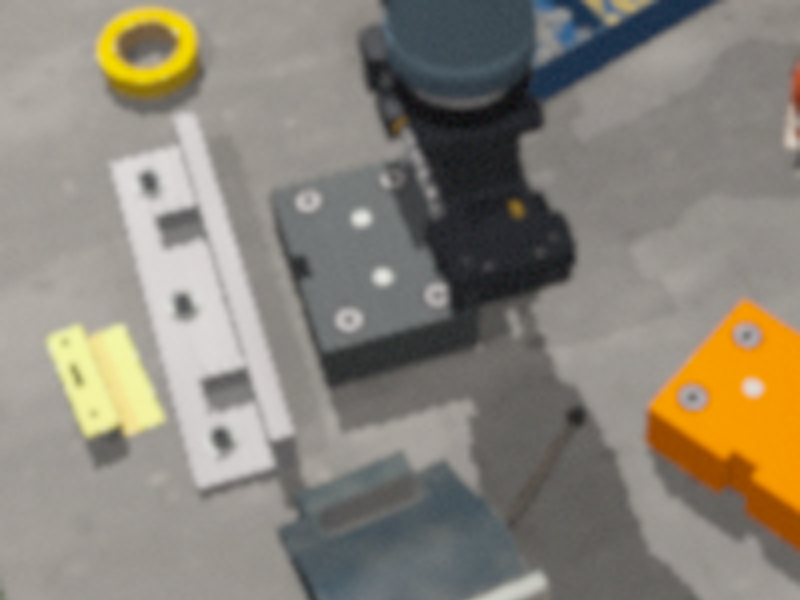

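>>> carry_out(plan=[{"dx": 0.05, "dy": 0.4, "dz": 0, "ax": 0, "ay": 0, "az": 0, "jaw": 81}, {"dx": 0.05, "dy": 0.4, "dz": 0, "ax": 0, "ay": 0, "az": 0, "jaw": 81}, {"dx": 0.05, "dy": 0.4, "dz": 0, "ax": 0, "ay": 0, "az": 0, "jaw": 81}, {"dx": 0.05, "dy": 0.4, "dz": 0, "ax": 0, "ay": 0, "az": 0, "jaw": 81}, {"dx": 0.05, "dy": 0.4, "dz": 0, "ax": 0, "ay": 0, "az": 0, "jaw": 81}])

```text
time: 11.8
eef_pos: [0.5459, 0.0837, 0.0139]
ee_rot: [2.358, 2.074, -0.003]
ft_force: [-2.1, -6.1, 4.0]
finger_gap: 0.0602
```

>>> carry_out(plan=[{"dx": 0.03, "dy": 0.2, "dz": 0, "ax": 0, "ay": 0, "az": 0, "jaw": 81}])

```text
time: 11.9
eef_pos: [0.5462, 0.0862, 0.0139]
ee_rot: [2.358, 2.074, -0.003]
ft_force: [-0.4, -6.1, 4.7]
finger_gap: 0.06
```

>>> carry_out(plan=[{"dx": 0.02, "dy": 0.2, "dz": 0, "ax": 0, "ay": 0, "az": 0, "jaw": 81}])

```text
time: 12.0
eef_pos: [0.5464, 0.0877, 0.0139]
ee_rot: [2.358, 2.074, -0.003]
ft_force: [-0.5, -5.6, 3.5]
finger_gap: 0.0603
```

>>> carry_out(plan=[{"dx": 0.02, "dy": 0.2, "dz": 0, "ax": 0, "ay": 0, "az": 0, "jaw": 81}])

```text
time: 12.1
eef_pos: [0.5466, 0.0896, 0.0139]
ee_rot: [2.358, 2.074, -0.003]
ft_force: [-0.4, -6.8, 4.2]
finger_gap: 0.0598
```

>>> carry_out(plan=[{"dx": 0.02, "dy": 0.2, "dz": 0, "ax": 0, "ay": 0, "az": 0, "jaw": 81}])

```text
time: 12.2
eef_pos: [0.5468, 0.0916, 0.0139]
ee_rot: [2.358, 2.074, -0.003]
ft_force: [-0.6, -5.9, 3.4]
finger_gap: 0.0603
```

>>> carry_out(plan=[{"dx": 0.02, "dy": 0.15, "dz": 0, "ax": 0, "ay": 0, "az": 0, "jaw": 81}])

```text
time: 12.3
eef_pos: [0.547, 0.0932, 0.0139]
ee_rot: [2.358, 2.074, -0.003]
ft_force: [-2.1, -6.6, 2.9]
finger_gap: 0.0603
```

>>> carry_out(plan=[{"dx": 0.02, "dy": 0.15, "dz": 0, "ax": 0, "ay": 0, "az": 0, "jaw": 81}])

```text
time: 12.4
eef_pos: [0.5471, 0.0942, 0.0139]
ee_rot: [2.358, 2.073, -0.004]
ft_force: [-1.3, -11.0, 5.1]
finger_gap: 0.0605
```

>>> carry_out(plan=[{"dx": 0.02, "dy": 0.1, "dz": 0, "ax": 0, "ay": 0, "az": 0, "jaw": 81}])

```text
time: 12.5
eef_pos: [0.5471, 0.0942, 0.0139]
ee_rot: [2.357, 2.073, -0.006]
ft_force: [-1.3, -11.6, 6.3]
finger_gap: 0.06
```

>>> carry_out(plan=[{"dx": 0.01, "dy": 0.1, "dz": 0, "ax": 0, "ay": 0, "az": 0, "jaw": 81}])

```text
time: 12.6
eef_pos: [0.5471, 0.0942, 0.0139]
ee_rot: [2.357, 2.072, -0.008]
ft_force: [-1.1, -13.3, 7.7]
finger_gap: 0.0599
```

Run:
```python
from h import *
o=st();im=r.get_image('wrist')
print('xf',np.array([.126,.992])@(np.array(o['eef_pos'])[:2]-[.5749,.1919]))
cv2.imwrite("pics/w10.png",im)
```

```text
t 12.6 pos [0.5471 0.0942 0.0139] jaw -7.375412860606567 zt [-0.0017 -0.0057 -1.    ] F [ -1.0506 -13.2727   7.7099] gap 0.05988095668795878 q [-0.1236  0.7241 -0.1721  1.8935  0.2301  0.5462 -0.5797]
xf -0.10040341131046729
```

View pics/w10.png

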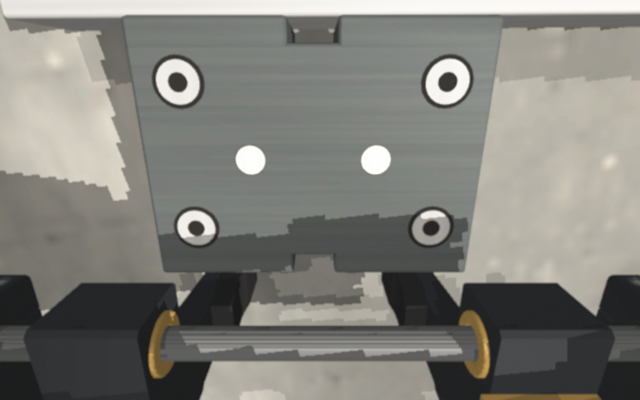

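The force rose at contact, and the fence edge lies along the block's front. I'll press a little more to seat both corners, then look closely.

>>> carry_out(plan=[{"dx": 0.02, "dy": 0.2, "dz": 0, "ax": 0, "ay": 0, "az": 0, "jaw": 81}, {"dx": 0.02, "dy": 0.2, "dz": 0, "ax": 0, "ay": 0, "az": 0, "jaw": 81}])

```text
time: 12.85
eef_pos: [0.5471, 0.0942, 0.0139]
ee_rot: [2.357, 2.068, -0.015]
ft_force: [-3.3, -23.1, 13.1]
finger_gap: 0.0605
```

Run:
```python
from h import *
o=st();im=r.get_image('wrist')
cv2.imwrite("pics/w11.png",cv2.resize(im[0:60,60:560],(800,240),interpolation=cv2.INTER_CUBIC))
```

```text
t 12.85 pos [0.5471 0.0942 0.0139] jaw -7.462977722698966 zt [-0.0036 -0.0107 -0.9999] F [ -3.3317 -23.0981  13.0699] gap 0.06046660865249896 q [-0.1295  0.7248 -0.1679  1.8915  0.2317  0.5506 -0.5851]
```

View pics/w11.png

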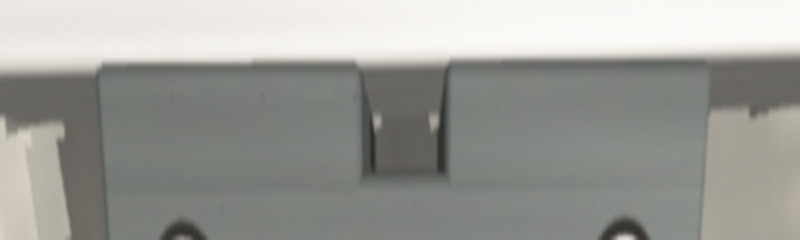

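Both edges agree to about half a degree. I'll back off straight and rise.

>>> carry_out(plan=[{"dx": -0.05, "dy": -0.4, "dz": 0, "ax": 0, "ay": 0, "az": 0, "jaw": 81}, {"dx": -0.05, "dy": -0.4, "dz": 0, "ax": 0, "ay": 0, "az": 0, "jaw": 81}, {"dx": -0.12, "dy": -1, "dz": 0, "ax": 0, "ay": 0, "az": 0, "jaw": 81}, {"dx": -0.2, "dy": -1.5, "dz": 0, "ax": 0, "ay": 0, "az": 0, "jaw": 81}, {"dx": -0.2, "dy": -1.5, "dz": 0.5, "ax": 0, "ay": 0, "az": 0, "jaw": 81}, {"dx": 0, "dy": 0, "dz": 3, "ax": 0, "ay": 0, "az": 0, "jaw": 81}, {"dx": 0, "dy": 0, "dz": 4, "ax": 0, "ay": 0, "az": 0, "jaw": 81}, {"dx": 0, "dy": 0, "dz": 4, "ax": 0, "ay": 0, "az": 0, "jaw": 81}, {"dx": 0, "dy": 0, "dz": 4, "ax": 0, "ay": 0, "az": 0, "jaw": 81}, {"dx": 0, "dy": 0, "dz": 4, "ax": 0, "ay": 0, "az": 0, "jaw": 81}, {"dx": 0, "dy": 0, "dz": 3, "ax": 0, "ay": 0, "az": 0, "jaw": 81}, {"dx": 0, "dy": 0, "dz": 2, "ax": 0, "ay": 0, "az": 0, "jaw": 81}, {"dx": 0, "dy": 0, "dz": 0, "ax": 0, "ay": 0, "az": 0, "jaw": 81}, {"dx": 0, "dy": 0, "dz": 0, "ax": 0, "ay": 0, "az": 0, "jaw": 81}, {"dx": 0, "dy": 0, "dz": 0, "ax": 0, "ay": 0, "az": 0, "jaw": 81}, {"dx": 0, "dy": 0, "dz": 0, "ax": 0, "ay": 0, "az": 0, "jaw": 81}])

```text
time: 14.5
eef_pos: [0.5408, 0.0545, 0.2573]
ee_rot: [-2.356, -2.076, 0.003]
ft_force: [-0.9, -0.4, 0.4]
finger_gap: 0.0602
```

Run:
```python
from h import *
o=st();im=r.get_image('wrist')
cv2.imwrite("pics/w12.png",cv2.resize(im[0:260,120:520],None,fx=2,fy=2,interpolation=cv2.INTER_CUBIC))
im=r.get_image('scene'); cv2.imwrite('pics/s12.png',cv2.resize(im[150:300,190:390],None,fx=4,fy=4,interpolation=cv2.INTER_CUBIC))
```

```text
t 14.5 pos [0.5408 0.0545 0.2573] jaw -7.237798129666975 zt [-0.0025 -0.0003 -1.    ] F [-0.8827 -0.3618  0.4402] gap 0.06024636638508266 q [ 0.0327  0.351  -0.2707  1.7888  0.1079  1.0187 -0.4054]
```

View pics/w12.png

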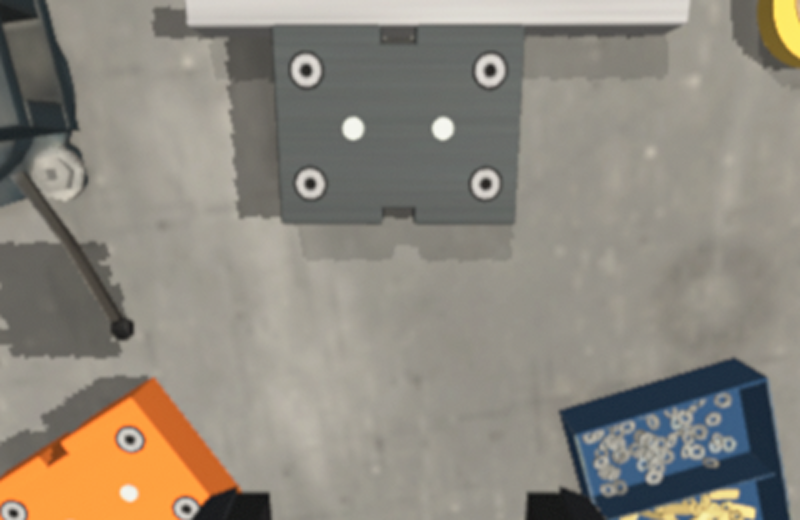

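View pics/s12.png

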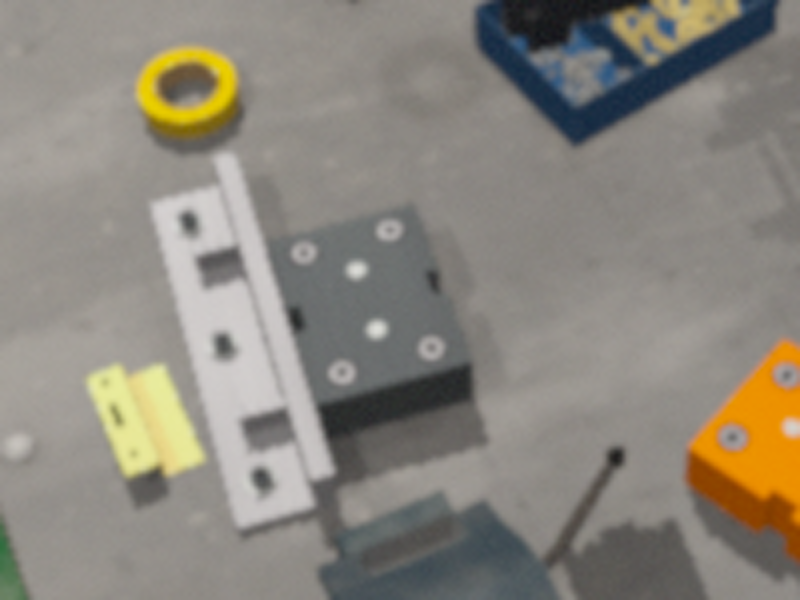

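The block sits flush on the fence, with its ends inside the bar (275 to 523 against 187 to 688 px in the wrist crop). The tape and bracket haven't moved, and the gripper is clear.

Run:
```python
from h import *
for q,z in [("solenoid_mid",.05),("coil_mid",.0265),("tape_mid",.009),("bracket_mid",.0085)]:
    print(q,[unproj('scene',d['centre'],z) for d in r.tip_of('scene',q)][:1])
o=r.get_obs(); print(np.abs(o['dq']).max(),r.close_job())
```

```text
solenoid_mid [array([ 0.4742, -0.2798,  0.05  ])]
coil_mid [array([ 0.5472, -0.1749,  0.0265])]
tape_mid [array([0.7781, 0.1843, 0.009 ])]
bracket_mid [array([0.5492, 0.2844, 0.0085])]
the job is handed in; nothing more can be done
0.0027507098271111917 None
```

The die block is flush along the front of the fence by one of its notched long faces, and I handed the job in at about 15 s of the 67 s allowed. The hand-in gives no verdict, so what follows rests on my own checks.

**What I did:** I chose the dark steel block, not the orange look-alike. I turned it about 60° by pushing its tray-side long face near one corner. That left it about 6° out of square, with roughly 8 cm of clearance from the fence. I then squared it with the two spread fingertips and pushed it straight onto the fence. At contact the push force rose from about 6 N to about 11 N, and I pressed on to 23 N (limit 120 N) to seat both corners. After that I backed off and rose clear.

**Last checks:**
- **Flushness:** the block and fence edges agreed to about 0.4° while I was pressing (2° allowed). No gap shows in the last wrist or scene pictures.
- **Fence ends:** the block's ends are well inside the fence's length.
- **Robot:** the arm was still and touching nothing at hand-in.

**Disagreements:**
- **Bystanders:** the networks' before and after positions differ by 3 to 15 mm: tape about 15, solenoid about 10, bracket about 8, coil about 3. I put this down to detector noise, because the arm never came near them and felt no unexpected force. The tape and bracket also look unmoved in the last picture, but I did not check the solenoid or coil that way.
- **Poses:** my early position estimates from different cameras differed by about 5 to 10 mm. Part of this came from a wrist picture taken while the arm was still settling. I set the final seating by contact force instead.
- **Moves:** my first move call was refused because its rows were incomplete; the arm did not move.

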